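Screw the lid on the canister it fits, ready for the move

TASK

One of the three open canisters in the carrier has a neck of the right size for the loose grey screw lid. Seat the lid level on that neck, turn it back (anticlockwise from above) until it drops down at the thread start, then tighten it clockwise until it comes to its stop, and let go. Leave the mug, the tape roll, the tin and the bowl where they stand.

Things in the scene. Friction and masses are not known exactly. Their poses are not given: they have to be found in the camera images.
- lid_grip (a point): The loose grey plastic lid, lying roof up: a round cap 83 mm across, 22 mm high, with an upright grip bar across its flat roof, 64 mm long (x axis), 20 mm thick (y), 26 mm high. About 0.12 kg. This point is the centre of the bar, on the lid's axis, 35 mm above the lid's lower edge, 13 mm above the roof; z points up out of the roof.
- lid: The same lid; origin at the centre of its lower edge, axes parallel to lid_grip's. Hollow below, roof 3.5 mm thick. Inside the skirt four lugs, on the x and y axes, 4 mm high, 10 mm wide, leave a clear circle of 65 mm: it slips over a 60 mm neck with 2.5 mm to spare all round. Loose on a narrower neck, too small for a wider one.
- jar_a_mouth (a point): White square plastic canister, 98 mm square, standing fast in the carrier (it neither slides nor turns), its open round neck pointing up. Narrow neck, 44 mm in diameter. The point is the centre of the mouth, level with the rim, 131 mm above the table; z up, x and y square to the sides.
- jar_b_mouth (a point): White square plastic canister, 98 mm square, standing fast in the carrier (it neither slides nor turns), its open round neck pointing up. Middle neck, 60 mm in diameter, 26 mm high: the one the lid fits. The point is the centre of the mouth, level with the rim, 131 mm above the table; z up, x and y square to the sides.
- jar_b_start (a point): A point on the axis of the same 60 mm neck, 4 mm below the mouth, at the upper ends of its four threads (71 mm across them). A lid not yet caught rides on the threads 8 to 13 mm above its final height; clockwise turning is blocked by stops. Turned back, it drops about 10 mm where the bar points 48 to 65 degrees anticlockwise of the mouth's x or y axis.
- jar_b_home (a point): A point on the axis of the same neck, 16.5 mm above the mouth: where lid_grip is when the lid is home, its roof on the rim. From the drop the lid turns clockwise about 57 degrees, lugs under the threads, to a solid stop; there the bar lies along the mouth's x or y axis (all four quarters are alike) and the lid cannot be lifted off.
- jar_c_mouth (a point): White square plastic canister, 98 mm square, standing fast in the carrier (it neither slides nor turns), its open round neck pointing up. Wide neck, 75 mm in diameter. The point is the centre of the mouth, level with the rim, 131 mm above the table; z up, x and y square to the sides.
- carrier_mid (a point): Grey plastic carrier tray, 112 by 346 by 45 mm high, fixed to the table, with the three canisters in a row along its y axis, 112 mm apart. The point is at its centre, at the height of its rim.
- mug_mid (a point): Blue mug, 80 mm across, 90 mm high, with a handle; loose bystander. The point is at its centre, half-way up.
- tape_mid (a point): Roll of brown packing tape lying flat, 100 mm across, 48 mm high; loose bystander. The point is at its centre, half-way up.
- tin_mid (a point): Food tin with a paper label, 72 mm across, 100 mm high; loose bystander. The point is at its centre, half-way up.
- bowl_mid (a point): White bowl, 130 mm across, 60 mm high; loose bystander. The point is at its centre, half-way up.
Mind the look-alikes: they are no part of the job. What is shaped like the lid but orange or red is not meant.

How it is judged:
By the outcome, as a careful person would: the job done as asked, in the order asked, and still so for the second after the job is handed in, with the robot touching nothing.
It also fails if it takes over 51 s, if anything falls off the work surface, if the arm or the gripper's body presses on something with over 40 N, if the wrist force passes 120 N, or if a joint passes its speed limit or range.

ROBOT

A 6-joint arm with a two-finger parallel gripper is mounted at the origin on the work surface. World frame = base frame: x ahead of the robot, y to its left, z up, the work surface at z = 0. Lengths are in m, angles in rad, forces in N, time in s.
With the tool pointing down it reaches from about 0.35 to 0.85 m from the base axis. Payload 8.1 kg.
Tool frame: the origin (TCP) lies at the centre of the arm's flange, where the gripper is bolted on; the fingertips stand 186 mm ahead of it and the grasp point (between the pads) lies 167 mm ahead of it (robot.grasp_offset is the distance from the TCP to the grasp point, in m); z points along the fingers, y is the line along which they close (so a half turn about z gives the same grasp; the last joint's range is limited). The gripper opens to 93 mm and grips with 3 to 60 N. Pads are 15 mm wide; open, the fingers measure 128 mm over their backs; the gripper's body (75 mm by 188 mm) begins 65 mm behind the grasp point.
Start: joints at [1.086, 0.13, 1.488, -0, 1.523, -0.085], TCP at [0.234, 0.553, 0.405] pointing down, gripper open.
Joint ranges: [-2.96, 2.96], [-0.89, 2.26], [0.02, 2.5], [-1.34, 4.48], [0, 2.73], [-2.66, 2.66]. Speed limits (rad/s): [2.39, 2.39, 2.79, 3.14, 3.14, 3.14].

INTERFACE

Orientations are given as a rotation vector (axis times angle).
In Python, from plant import robot gives the robot as it stands.
- The arm moves only by the tool drive_tool, never from a script. Its argument "moves" is one flat list of numbers, 7 for each row, row after row: the finger opening in mm, from 0 to 93, then the shift along the tool's x, y, z in mm, then the turn, a rotation vector about the tool's x, y, z in degrees. A call has 1 to 8 rows; each row shifts and turns the commanded pose from where the row before left it, along the tool's axes as they then stand; what a row does not reach is not made up. A row lasts 1/10 s, in which the tool goes at most 50 mm and 8.59 degrees, less where a joint would pass 70% of its speed; a pose out of reach is approached as far as the arm can. A call is refused whole if a number of a shift passes 50 or a number of a turn 8.59, either way. A call with a gripper value outside its range is refused whole. The fingers move at their own pace and stop on an object; "grip_force" is the grip in N (left out, the last holds). Time passes only in rows, so rows that do not move let the fingers close. It gives the time, the measured TCP pose, the force, the opening and the grip force at its end, in the units of the state.
- robot.read_state(): the state, without advancing time (a new reading comes with each control period).
- robot.read_camera(name): name is "side" or "top"; returns a dict with "color" (400x640x3 uint8, red, green, blue), "depth" (400x640 float32, m along the optical axis (not along the pixel's ray), 0 where there is no reading), "mtx" (3x3 intrinsics, pixels), "R" (3x3) and "t" (3): a world point X has camera coordinates R X + t. Camera axes: x right, y down, z forward; pixel columns grow to the right and rows downward; lengths in m; the calibration is good to about 2 mm. A picture is of the moment at which its call begins.
- robot.close_job(): hands the job in; it is judged then, once.
The state is a dict: "t": time; "q": joint angles; "dq": joint speeds; "joint_torque": joint torques, N m; "tool_pos": TCP position; "orientation": TCP orientation; "force": force on the tool from outside, world axes, zero at the start; "wrist_torque": the same for the moment, N m; "opening": finger opening in m; "gripper_force": force on a finger pad.
Only numpy, scipy, OpenCV 4.12 (cv2) and the standard library are available. Lean on these libraries where they do the work, as an engineer would, in place of code of your own. Each camera call takes 0.05 s, during which the arm holds its last target. There are 200 camera calls.

## Working session

There is one attempt and no reset: what is moved stays moved. The work goes in short steps, Python scripts to look and compute and a tool call to move; the robot and the scene stay as the last step left them, time stands still between calls to the robot, and variables do not carry over. Pictures are saved under pics/ and viewed, at most 10 in all, crops included, and the job is handed in when it is done.

Besides the shell and the picture viewer there is one more tool, called as name(argument=value, ...) on one line, values as JSON. drive_tool: Moves the arm, as the interface text tells. Its arguments: {"type":"object","properties":{"moves":{"type":"array","items":{"type":"number"}},"grip_force":{"type":"number"}},"required":["moves"]}

```bash
mkdir -p pics
python3 - <<'E'
from plant import robot
import cv2,numpy as np
for n in("top","side"):
    c=robot.read_camera(n); cv2.imwrite(f"pics/{n}0.png",c["color"][:,:,::-1]); np.savez(f"{n}0.npz",**c)
    print(n,c["mtx"].tolist(),c["R"].round(3).tolist(),(-c["R"].T@c["t"]).round(3))
s=robot.read_state(); print(s)
E
```

```text
top [[407.96227258920203, 0.0, 321.4546924214251], [0.0, 407.96227258920203, 200.1378335746397], [0.0, 0.0, 1.0]] [[-0.019, -1.0, -0.006], [-0.998, 0.019, -0.054], [0.054, 0.005, -0.999]] [ 0.462 -0.021  1.268]
side [[397.2600851371944, 0.0, 321.5825270324824], [0.0, 397.2600851371944, 194.2674055172507], [0.0, 0.0, 1.0]] [[0.967, -0.254, -0.004], [-0.144, -0.536, -0.832], [0.209, 0.805, -0.555]] [ 0.303 -0.943  0.753]
{'t': 0.1, 'q': array([ 1.08556449e+00,  1.31081549e-01,  1.48914719e+00, -2.20860070e-05,
        1.52298189e+00, -8.53568076e-02]), 'dq': array([-0.00012194, -0.00046054, -0.00219687,  0.00106768,  0.00077314,
        0.00057634]), 'joint_torque': array([ 9.54916504e-04, -5.61339426e+01, -4.93097091e+01,  7.69565580e-02,
        2.90477212e-02, -8.43560179e-05]), 'tool_pos': array([0.23344928, 0.55250825, 0.40380727]), 'orientation': array([-6.23857636e-01, -3.07858281e+00,  2.44818790e-03]), 'force': array([-0.19477173,  1.15465765,  0.27559382]), 'wrist_torque': array([ 0.00676542, -0.03207898, -0.04241353]), 'gripper_force': 0.0, 'opening': 0.09324384084150897}
```

View pics/top0.png

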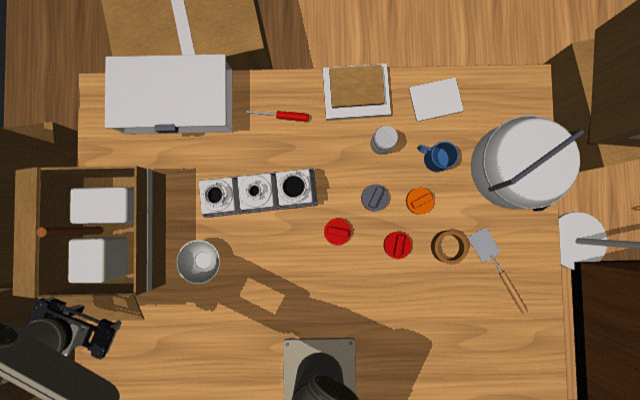

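View pics/side0.png

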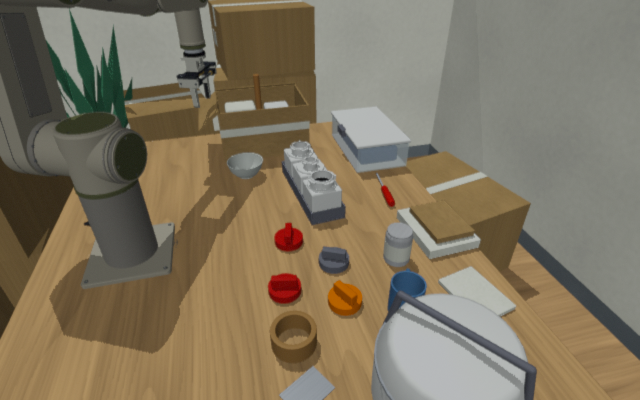

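The lid candidates in the top view are grey (376,197), orange (420,201), red (338,232) and red (398,245). I choose the grey one. The necks are at (215,194), (255,190) and (294,186). The tin is at (385,140) and the mug at (441,156). I'll check the choice in a close crop and measure.

```bash
cat > h.py <<'E'
import numpy as np,cv2
def ray(c,uv,z):
    uv=np.atleast_2d(np.float64(uv)); d=np.c_[uv,np.ones(len(uv))]@np.linalg.inv(c["mtx"]).T@c["R"]
    o=-c["R"].T@c["t"]; return o+d*((z-o[2])/d[:,2])[:,None]
def cloud(c):
    v,u=np.indices(c["depth"].shape); z=c["depth"]
    P=np.stack([u*z,v*z,z],-1)@np.linalg.inv(c["mtx"]).T
    return (P-c["t"])@c["R"]
E
python3 - <<'E'
from h import *
c=dict(np.load("top0.npz")); im=c["color"][:,:,::-1]
a=im[160:222,190:400]; cv2.imwrite("pics/crop1.png",cv2.resize(a,None,fx=3.8,fy=3.8,interpolation=cv2.INTER_CUBIC))
P=cloud(c)
for n,u,v in(("A",215,194),("B",255,190),("C",294,186)):
    w=P[v-22:v+22,u-22:u+22].reshape(-1,3); m=(w[:,2]>.12)&(w[:,2]<.145); q=w[m]
    (x,y),r=cv2.minEnclosingCircle(np.float32(q[:,:2])); print(n,m.sum(),x,y,r,np.median(q[:,2]))
    g=im[v-22:v+22,u-22:u+22].max(2)<45
    k,l,s,ce=cv2.connectedComponentsWithStats(g.astype(np.uint8)); i=1+np.argmax(s[1:,4]); print(" hole",s[i],ce[i]+[u-22,v-22],ray(c,ce[i]+[u-22,v-22],.131))
# lid
w=P[175:222,350:400].reshape(-1,3); h=w[:,2]
for lo,hi in((.012,.03),(.04,.055),(.012,.055)):
    q=np.float32(w[(h>lo)&(h<hi)][:,:2]); print("lid",len(q),cv2.minAreaRect(q),cv2.minEnclosingCircle(q))
w=P[160:225,190:325].reshape(-1,3);h=w[:,2]
for lo,hi in((.03,.055),(.09,.115),(.03,.2)):
    q=np.float32(w[(h>lo)&(h<hi)][:,:2]); print("car",len(q),cv2.minAreaRect(q))
E
```

```text
A 224 0.5444450378417969 0.28624391555786133 0.03630081191658974 0.12861882834099087
 hole [ 15  15  14  16 161] [214.33540373 194.56521739] [[0.54473959 0.28327434 0.131     ]]
B 162 0.5546162724494934 0.17458279430866241 0.02775522507727146 0.1283671296147021
 hole [16 18 10 10 66] [253.65151515 190.25757576] [[0.55466803 0.17310216 0.131     ]]
C 264 0.56432044506073 0.06314137578010559 0.04335629567503929 0.12791450359462458
 hole [ 11  12  21  21 332] [293.03915663 186.15060241] [[0.56403011 0.06273136 0.131     ]]
lid 425 ((0.5326470136642456, -0.1793157309293747), (0.08011612296104431, 0.08006194978952408), 88.20745086669922) ((0.5336865782737732, -0.17861908674240112), 0.04160558059811592)
lid 145 ((0.5338276624679565, -0.17877909541130066), (0.02033669874072075, 0.06383544951677322), 62.942909240722656) ((0.5342720150947571, -0.17790916562080383), 0.032194215804338455)
lid 577 ((0.5326470136642456, -0.1793157309293747), (0.08011612296104431, 0.08006194978952408), 88.20745086669922) ((0.5336865782737732, -0.17861908674240112), 0.04160558059811592)
car 421 ((0.5544282793998718, 0.17441074550151825), (0.11218384653329849, 0.34499526023864746), 5.032954692840576)
car 2778 ((0.554596483707428, 0.1752123236656189), (0.09841354936361313, 0.3225747346878052), 5.017809867858887)
car 4052 ((0.5544282793998718, 0.17441074550151825), (0.11218384653329849, 0.34499526023864746), 5.032954692840576)
```

View pics/crop1.png

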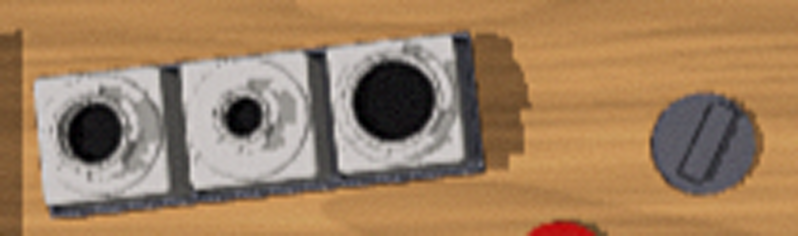

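The crop confirms the grey lid, with its bar running up and to the right. The necks from left to right are middle, narrow and wide, so the target is the left canister at pixel (214,194), world position about (0.5447, 0.286). All the sizes match the description. I'm now heading to the lid at (0.534, -0.179), where the bar lies at -27°.

drive_tool(moves=[93,0,0,0,0,0,4.2,93,-37,-32,0,0,0,0,93,-37,-32,0,0,0,0,93,-37,-32,0,0,0,0,93,-37,-32,0,0,0,0,93,-37,-32,0,0,0,0,93,-37,-32,0,0,0,0,93,-37,-32,0,0,0,0], grip_force=40)

```text
t: 0.9
tool_pos: [0.3621, 0.2334, 0.4044]
orientation: [-0.735, -3.054, 0.0]
force: [0.8, 0.5, 0.8]
opening: 0.0933
gripper_force: 0.0
```

drive_tool(moves=[93,-37,-32,0,0,0,0,93,-37,-32,0,0,0,0,93,-37,-32,0,0,0,0,93,-37,-32,0,0,0,0,93,-37,-32,0,0,0,0,93,-37,-32,0,0,0,0,93,-37,-32,0,0,0,0,93,-37,-32,0,0,0,0])

```text
t: 1.7
tool_pos: [0.5091, -0.1296, 0.4044]
orientation: [-0.737, -3.054, -0.0]
force: [0.7, -0.1, 1.0]
opening: 0.0927
gripper_force: 0.0
```

```bash
cat >> h.py <<'E'
from scipy.spatial.transform import Rotation as Ro
def go(s,p,yaw):
    "shift in tool axes (mm) from the TCP to p and turn about tool z (deg) to bring tool y to world angle yaw"
    R=Ro.from_rotvec(s["orientation"]).as_matrix()
    y=np.degrees(np.arctan2(R[1,1],R[0,1])); tilt=np.degrees(np.arccos(-R[2,2]))
    print("t",s["t"],"pos",s["tool_pos"].round(4),"yaw",y.round(2),"tilt",tilt.round(2),"Rz",R[:,2].round(4),"F",s["force"].round(1),"M",s["wrist_torque"].round(2),"op",round(s["opening"],4),"gf",round(float(s["gripper_force"]),1),"q6",s["q"][5].round(2))
    print("shift(current axes)",(R.T@(np.array(p)-s["tool_pos"])*1e3).round(1),"turn",round((y-yaw+180)%360-180,2))
E
python3 - <<'E'
from h import *
from plant import robot
go(robot.read_state(),[.5338,-.1788,.211],62.9)
P=cloud(dict(np.load("top0.npz"))); print(P[168:297,130:166,2].max(),P[168:297,150:166,2].max(), P[230,160])
E
```

```text
t 1.7 pos [ 0.5091 -0.1296  0.4044] yaw 62.87 tilt 0.02 Rz [-3.e-04  3.e-04 -1.e+00] F [ 0.7 -0.1  1. ] M [ 0.04 -0.   -0.  ] op 0.0927 gf 0.0 q6 -1.44
shift(current axes) [-44.5 -32.6 193.4] turn -0.03
1.267911872112523 1.267911872112523 [0.44772568 0.47018212 0.04423515]
```

drive_tool(moves=[93,-40,-28,0,0,0,0,93,-4.5,-4.6,10,0,0,0,93,0,0,45,0,0,0,93,0,0,45,0,0,0,93,0,0,45,0,0,0,93,0,0,30,0,0,0,93,0,0,10,0,0,0,93,0,0,0,0,0,0])

```text
t: 2.5
tool_pos: [0.5327, -0.1761, 0.218]
orientation: [-0.735, -3.051, -0.001]
force: [0.4, 0.1, 0.7]
opening: 0.0926
gripper_force: 0.0
```

Run:
```python
from h import *
from plant import robot
go(robot.read_state(),[.5338,-.1788,.210],62.9)
c=robot.read_camera("side"); cv2.imwrite("pics/s1.png",cv2.resize(c["color"][180:310,270:400,::-1],None,fx=4,fy=4))
```

```text
t 2.5 pos [ 0.5327 -0.1761  0.218 ] yaw 62.91 tilt 0.22 Rz [-0.0035  0.0016 -1.    ] F [0.4 0.1 0.7] M [-0.04  0.03  0.02] op 0.0926 gf 0.0 q6 -1.51
shift(current axes) [-2.3 -1.9  8. ] turn 0.01
```

View pics/s1.png

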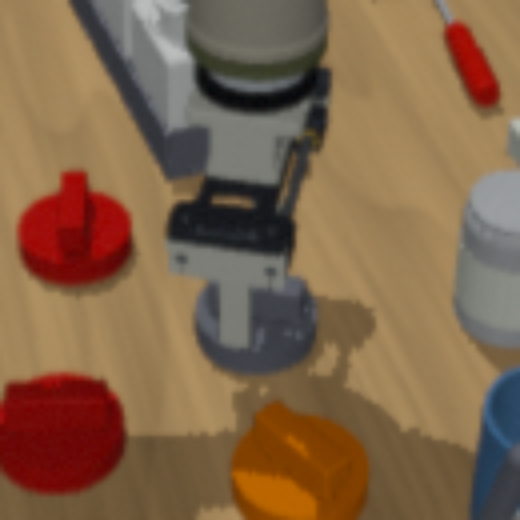

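The picture shows the fingers straddling the grey lid's bar, at about (250,320) in the crop. I'll correct by about 2 mm, lower and close.

drive_tool(moves=[93,-2.3,-1.9,0,0,0,0,93,0,0,0,0,0,0,93,0,0,0,0,0,0])

```text
t: 2.85
tool_pos: [0.5356, -0.1799, 0.2215]
orientation: [0.736, 3.051, -0.001]
force: [0.3, -0.2, -0.7]
opening: 0.093
gripper_force: 0.0
```

Run:
```python
from h import *
from plant import robot
go(robot.read_state(),[.5338,-.1788,.210],62.9)
```

```text
t 2.85 pos [ 0.5356 -0.1799  0.2215] yaw 62.89 tilt 0.17 Rz [ 0.0027 -0.0012 -1.    ] F [ 0.3 -0.2 -0.7] M [-0.   -0.03 -0.01] op 0.093 gf 0.0 q6 -1.51
shift(current axes) [ 2.1  0.2 11.5] turn -0.01
```

drive_tool(moves=[93,2,0,5,0,0,0,93,0,0,4,0,0,0,93,0,0,0,0,0,0,93,0,0,0,0,0,0,93,0,0,0,0,0,0,93,0,0,0,0,0,0])

```text
t: 3.45
tool_pos: [0.5331, -0.1786, 0.2108]
orientation: [0.736, 3.054, -0.0]
force: [0.1, 0.2, -0.1]
opening: 0.0929
gripper_force: 0.0
```

Run:
```python
from h import *
from plant import robot
go(robot.read_state(),[.5338,-.1788,.210],62.9)
```

```text
t 3.45 pos [ 0.5331 -0.1786  0.2108] yaw 62.89 tilt 0.01 Rz [ 1.e-04 -1.e-04 -1.e+00] F [ 0.1  0.2 -0.1] M [ 0.03  0.06 -0.01] op 0.0929 gf 0.0 q6 -1.51
shift(current axes) [-0.7  0.2  0.8] turn -0.01
```

drive_tool(moves=[10,-0.7,0,0,0,0,0,10,0,0,0,0,0,0,10,0,0,0,0,0,0,10,0,0,0,0,0,0,10,0,0,0,0,0,0,10,0,0,0,0,0,0,10,0,0,0,0,0,0,10,0,0,0,0,0,0], grip_force=45)

```text
t: 4.25
tool_pos: [0.5336, -0.1789, 0.2107]
orientation: [-0.736, -3.054, 0.0]
force: [-0.6, 0.2, 0.1]
opening: 0.0337
gripper_force: 0.0
```

Run:
```python
from h import *
from plant import robot
go(robot.read_state(),[.5447,.2863,.40],32)
```

```text
t 4.25 pos [ 0.5336 -0.1789  0.2107] yaw 62.9 tilt 0.0 Rz [-0. -0. -1.] F [-0.6  0.2  0.1] M [ 0.01 -0.01 -0.  ] op 0.0337 gf 0.0 q6 -1.51
shift(current axes) [ 202.1  419.2 -189.3] turn 30.9
```

drive_tool(moves=[10,0,0,0,0,0,0,10,0,0,0,0,0,0,10,0,0,0,0,0,0,10,0,0,0,0,0,0,10,0,0,0,0,0,0,10,0,0,-10,0,0,0,10,0,0,-25,0,0,0,10,0,0,-25,0,0,0])

```text
t: 5.05
tool_pos: [0.5332, -0.1787, 0.2713]
orientation: [-0.736, -3.052, -0.001]
force: [-0.4, -0.2, -0.7]
opening: 0.0196
gripper_force: 45.0
```

Run:
```python
from h import *
from plant import robot
go(robot.read_state(),[.5447,.2863,.40],32)
```

```text
t 5.05 pos [ 0.5332 -0.1787  0.2713] yaw 62.9 tilt 0.1 Rz [-1.6e-03  7.0e-04 -1.0e+00] F [-0.4 -0.2 -0.7] M [-0.03 -0.01  0.05] op 0.0196 gf 45.0 q6 -1.51
shift(current axes) [ 201.9  419.2 -128.4] turn 30.9
```

drive_tool(moves=[10,0,0,-45,0,0,0,10,0,0,-45,0,0,0,10,10,21,-30,0,0,0,10,20,42,-5,0,0,0,10,20,42,0,0,0,0,10,20,42,0,0,0,0,10,20,42,0,0,0,0,10,20,42,0,0,0,0])

```text
t: 5.85
tool_pos: [0.5405, 0.0786, 0.3967]
orientation: [0.736, 3.053, 0.0]
force: [1.3, 0.3, -1.1]
opening: 0.0198
gripper_force: 45.0
```

drive_tool(moves=[10,20,42,0,0,0,0,10,20,42,0,0,0,0,10,20,42,0,0,0,0,10,20,42,0,0,0,0,10,10,21,0,0,0,0,10,0,0,0,0,0,8,10,0,0,0,0,0,8,10,0,0,0,0,0,8])

```text
t: 6.65
tool_pos: [0.5467, 0.2865, 0.3962]
orientation: [-1.362, -2.831, 0.0]
force: [0.1, -0.1, -0.3]
opening: 0.0196
gripper_force: 45.0
```

drive_tool(moves=[10,0,0,0,0,0,7,10,0,0,0,0,0,0,10,0,0,0,0,0,0,10,0,0,0,0,0,0,10,0,0,0,0,0,0])

```text
t: 7.15
tool_pos: [0.547, 0.286, 0.3958]
orientation: [1.523, 2.748, 0.0]
force: [0.8, -0.4, -0.8]
opening: 0.0195
gripper_force: 45.0
```

Run:
```python
from h import *
from plant import robot
go(robot.read_state(),[.5447,.2863,.345],32)
for n in("top","side"):
    c=robot.read_camera(n); np.savez(f"{n}1.npz",**c); cv2.imwrite(f"pics/{n}1.png",c["color"][:,:,::-1])
t=cv2.imread("pics/top1.png")[130:260,150:310]; s=cv2.imread("pics/side1.png")[100:230,220:380]
cv2.imwrite("pics/both1.png",cv2.resize(np.hstack([t,s]),None,fx=2.5,fy=2.5))
```

```text
t 7.15 pos [0.547  0.286  0.3958] yaw 31.99 tilt 0.0 Rz [ 1.e-04 -0.e+00 -1.e+00] F [ 0.8 -0.4 -0.8] M [-0.02  0.03 -0.01] op 0.0195 gf 45.0 q6 -0.16
shift(current axes) [ 1.4 -1.8 50.8] turn -0.01
```

View pics/both1.png

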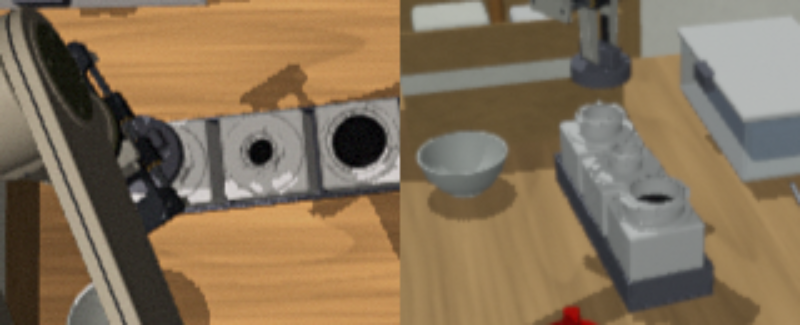

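The lid hangs level above the left canister. I'll check its position in the hand in the side view.

Run:
```python
from h import *
def box(c,x,y,r,z0,z1):
    a=np.linspace(0,2*np.pi,200); X=np.array([[x+r*np.cos(k),y+r*np.sin(k),z] for k in a for z in(z0,z1)])
    q=(X@c["R"].T+c["t"])@c["mtx"].T; q=q[:,:2]/q[:,2:]; return q.min(0).round(1),q.max(0).round(1)
c=dict(np.load("side1.npz")); im=c["color"].astype(int)
print("pred",box(c,.547,.286,.0415,.185,.207))
m=(im.max(2)<125)&(im[:,:,2]>=im[:,:,0]-2); m[:118]=0;m[138:]=0;m[:,:280]=0;m[:,325:]=0
for v in range(119,136): 
    u=np.where(m[v])[0]; print(v,u.min() if len(u) else 0,u.max() if len(u) else 0,len(u),end="; ")
P=cloud(c); w=P[118:137,285:318].reshape(-1,3); w=w[(w[:,2]>.17)&(w[:,2]<.22)]; print(w.min(0),w.max(0))
# sideways check of neck b
c=dict(np.load("side0.npz")); P=cloud(c); print("neck",box(c,.5447,.2863,.030,.131,.131))
w=P[135:170,280:325]; k=(w[...,2]>.122)&(w[...,2]<.14)&(abs(w[...,1]-.286)<.045); r=np.argwhere(k); print(r.min(0)+[135,280],r.max(0)+[135,280], w[k].min(0),w[k].max(0))
```

```text
pred (array([287.2, 118.6]), array([311.9, 134.7]))
119 299 307 9; 120 299 307 9; 121 292 308 11; 122 290 310 16; 123 289 311 19; 124 288 311 22; 125 288 311 24; 126 288 311 24; 127 288 311 24; 128 288 311 24; 129 288 310 23; 130 289 310 22; 131 289 310 22; 132 290 308 19; 133 292 307 16; 134 296 304 9; 135 0 0 0; [0.50572213 0.2360323  0.18227128] [0.58766732 0.30923441 0.21999678]
neck (array([291., 140.]), array([308.2, 147.7]))
[141 290] [151 309] [0.50795464 0.2455485  0.1221278 ] [0.57748652 0.31519283 0.13034846]
```

drive_tool(moves=[10,1.4,-1.8,20,0,0,0,10,0,0,20,0,0,0,10,0,0,8,0,0,0,10,0,0,0,0,0,0,10,0,0,0,0,0,0,10,0,0,0,0,0,0,10,0,0,0,0,0,0])

```text
t: 7.95
tool_pos: [0.5451, 0.2865, 0.349]
orientation: [1.525, 2.745, 0.002]
force: [0.4, 0.4, -1.1]
opening: 0.0198
gripper_force: 45.0
```

Run:
```python
from h import *
from plant import robot
go(robot.read_state(),[.5447,.2863,.334],32)
```

```text
t 7.95 pos [0.5451 0.2865 0.349 ] yaw 31.89 tilt 0.11 Rz [ 1.8e-03  8.0e-04 -1.0e+00] F [ 0.4  0.4 -1.1] M [-0.05  0.   -0.02] op 0.0198 gf 45.0 q6 -0.16
shift(current axes) [ 0.1 -0.4 15. ] turn -0.11
```

drive_tool(moves=[10,0,0,3,0,0,0,10,0,0,3,0,0,0,10,0,0,2,0,0,0,10,0,0,2,0,0,0,10,0,0,1,0,0,0,10,0,0,0,0,0,0])

```text
t: 8.55
tool_pos: [0.5446, 0.2863, 0.3364]
orientation: [-1.525, -2.746, 0.001]
force: [0.8, -0.2, -0.8]
opening: 0.0197
gripper_force: 45.0
```

Run:
```python
from h import *
from plant import robot
go(robot.read_state(),[.5447,.2863,.334],32)
```

```text
t 8.55 pos [0.5446 0.2863 0.3364] yaw 31.89 tilt 0.03 Rz [-4.e-04 -2.e-04 -1.e+00] F [ 0.8 -0.2 -0.8] M [-0.02  0.06 -0.01] op 0.0197 gf 45.0 q6 -0.16
shift(current axes) [-0.   0.1  2.4] turn -0.11
```

drive_tool(moves=[10,0,0,1,0,0,0,10,0,0,1,0,0,0,10,0,0,1,0,0,0,10,0,0,0,0,0,0])

```text
t: 8.95
tool_pos: [0.5447, 0.2863, 0.3336]
orientation: [-1.526, -2.746, 0.0]
force: [0.4, 0.1, -0.8]
opening: 0.0199
gripper_force: 45.0
```

drive_tool(moves=[10,0,0,1,0,0,0,10,0,0,1,0,0,0,10,0,0,0,0,0,0])

```text
t: 9.25
tool_pos: [0.5447, 0.2864, 0.3329]
orientation: [1.525, 2.746, 0.001]
force: [-3.2, -1.7, 5.3]
opening: 0.0199
gripper_force: 45.0
```

Run:
```python
from h import *
from plant import robot
go(robot.read_state(),[.5447,.2863,.334],32)
```

```text
t 9.25 pos [0.5447 0.2864 0.3329] yaw 31.9 tilt 0.04 Rz [ 7.e-04  3.e-04 -1.e+00] F [-3.2 -1.7  5.3] M [-0.31  0.6   0.02] op 0.0199 gf 45.0 q6 -0.16
shift(current axes) [-0.  -0.1 -1.1] turn -0.1
```

It touched at 9.7 mm above the home height, so it is riding on the threads, level. Now I turn it anticlockwise with a light press.

drive_tool(moves=[10,0,0,0.5,0,0,-4,10,0,0,0,0,0,-4,10,0,0,0,0,0,-4,10,0,0,0,0,0,-4,10,0,0,0,0,0,0])

```text
t: 9.75
tool_pos: [0.5451, 0.2868, 0.3331]
orientation: [1.124, 2.932, 0.004]
force: [-0.8, 1.2, 7.0]
opening: 0.0194
gripper_force: 45.0
```

Run:
```python
from h import *
from plant import robot
go(robot.read_state(),[.5447,.2863,.323],61.5)
```

```text
t 9.75 pos [0.5451 0.2868 0.3331] yaw 48.05 tilt 0.18 Rz [ 0.0026  0.0017 -1.    ] F [-0.8  1.2  7. ] M [0.04 0.27 0.05] op 0.0194 gf 45.0 q6 -0.44
shift(current axes) [-0.  -0.7 10.1] turn -13.45
```

drive_tool(moves=[10,0,0,0,0,0,-4,10,0,0,0.5,0,0,-3,10,0,0,0.5,0,0,-2,10,0,0,0,0,0,-2,10,0,0,0,0,0,0])

```text
t: 10.25
tool_pos: [0.5447, 0.2864, 0.3303]
orientation: [0.841, 3.027, 0.0]
force: [-0.0, 0.2, -1.5]
opening: 0.0197
gripper_force: 45.0
```

Run:
```python
from h import *
from plant import robot
go(robot.read_state(),[.5447,.2863,.323],61.5)
```

```text
t 10.25 pos [0.5447 0.2864 0.3303] yaw 58.93 tilt 0.01 Rz [ 1.e-04  0.e+00 -1.e+00] F [-0.   0.2 -1.5] M [-0.01  0.05 -0.02] op 0.0197 gf 45.0 q6 -0.63
shift(current axes) [-0.  -0.   7.3] turn -2.57
```

The force fell away, so it is at the thread start. I'll centre the turn and lower it through the drop.

drive_tool(moves=[10,0,0,1,0,0,-2,10,0,0,2,0,0,0,10,0,0,2,0,0,0,10,0,0,1,0,0,0,10,0,0,0,0,0,0])

```text
t: 10.75
tool_pos: [0.5446, 0.2863, 0.3239]
orientation: [-0.79, -3.04, 0.001]
force: [-0.4, 0.4, -0.3]
opening: 0.0198
gripper_force: 45.0
```

drive_tool(moves=[10,0,0,1,0,0,0,10,0,0,0.5,0,0,0,10,0,0,0,0,0,0,10,0,0,0,0,0,0])

```text
t: 11.15
tool_pos: [0.5448, 0.2864, 0.3232]
orientation: [0.789, 3.04, 0.0]
force: [-2.0, -1.1, 4.0]
opening: 0.0198
gripper_force: 45.0
```

Run:
```python
from h import *
from plant import robot
go(robot.read_state(),[.5447,.2863,.323],5)
```

```text
t 11.15 pos [0.5448 0.2864 0.3232] yaw 60.89 tilt 0.03 Rz [ 5.e-04  2.e-04 -1.e+00] F [-2.  -1.1  4. ] M [-0.17  0.27  0.04] op 0.0198 gf 45.0 q6 -0.66
shift(current axes) [ 0.  -0.1  0.2] turn 55.89
```

It dropped about 10 mm and contacts exactly at home height. Now I tighten clockwise.

drive_tool(moves=[10,0,0,0,0,0,6,10,0,0,0,0,0,8,10,0,0,0,0,0,8,10,0,0,0,0,0,8,10,0,0,0,0,0,8,10,0,0,0,0,0,8,10,0,0,0,0,0,0])

```text
t: 11.85
tool_pos: [0.545, 0.2863, 0.3233]
orientation: [1.918, 2.488, 0.001]
force: [0.4, 0.4, 3.6]
opening: 0.0192
gripper_force: 45.0
```

Run:
```python
from h import *
from plant import robot
go(robot.read_state(),[.5447,.2863,.323],5)
```

```text
t 11.85 pos [0.545  0.2863 0.3233] yaw 14.75 tilt 0.06 Rz [ 1.e-03  4.e-04 -1.e+00] F [0.4 0.4 3.6] M [-0.15  0.14  0.03] op 0.0192 gf 45.0 q6 0.14
shift(current axes) [ 0.  -0.3  0.2] turn 9.75
```

drive_tool(moves=[10,0,0,0,0,0,3,10,0,0,0,0,0,3,10,0,0,0,0,0,2,10,0,0,0,0,0,2,10,0,0,0,0,0,0])

```text
t: 12.35
tool_pos: [0.5449, 0.2863, 0.3232]
orientation: [2.12, 2.317, 0.001]
force: [-0.6, -1.4, 4.1]
opening: 0.0194
gripper_force: 45.0
```

Run:
```python
from h import *
from plant import robot
go(robot.read_state(),[.5447,.2863,.323],5)
```

```text
t 12.35 pos [0.5449 0.2863 0.3232] yaw 5.08 tilt 0.05 Rz [ 9.e-04  2.e-04 -1.e+00] F [-0.6 -1.4  4.1] M [-0.28  0.19 -0.  ] op 0.0194 gf 45.0 q6 0.31
shift(current axes) [-0.  -0.2  0.2] turn 0.08
```

drive_tool(moves=[10,0,0,0,0,0,1,10,0,0,0,0,0,1,10,0,0,0,0,0,0,10,0,0,0,0,0,0])

```text
t: 12.75
tool_pos: [0.5447, 0.2865, 0.3232]
orientation: [2.16, 2.28, 0.001]
force: [-1.4, -1.8, 5.4]
opening: 0.0195
gripper_force: 45.2
```

Run:
```python
from h import *
from plant import robot
go(robot.read_state(),[.5447,.2863,.323],5)
```

```text
t 12.75 pos [0.5447 0.2865 0.3232] yaw 3.1 tilt 0.03 Rz [ 5.e-04  1.e-04 -1.e+00] F [-1.4 -1.8  5.4] M [-0.33  0.33  0.54] op 0.0195 gf 45.2 q6 0.35
shift(current axes) [-0.2 -0.   0.2] turn -1.9
```

drive_tool(moves=[10,0,0,0,0,0,1,10,0,0,0,0,0,1,10,0,0,0,0,0,0,10,0,0,0,0,0,0])

```text
t: 13.15
tool_pos: [0.5447, 0.2865, 0.3233]
orientation: [2.199, 2.243, 0.001]
force: [-0.7, -1.7, 6.1]
opening: 0.0197
gripper_force: 46.4
```

Run:
```python
from h import *
from plant import robot
go(robot.read_state(),[.5447,.2863,.323],5)
```

```text
t 13.15 pos [0.5447 0.2865 0.3233] yaw 1.14 tilt 0.04 Rz [ 6.e-04 -0.e+00 -1.e+00] F [-0.7 -1.7  6.1] M [-0.33  0.35  1.11] op 0.0197 gf 46.4 q6 0.38
shift(current axes) [-0.2 -0.   0.3] turn -3.86
```

The moment climbs to 1.1 N m, so this is the solid stop. I'll ease the twist, do a small pull test, then release.

drive_tool(moves=[10,0,0,-0.4,0,0,-2.5,10,0,0,-1.5,0,0,0,10,0,0,0,0,0,0,10,0,0,0,0,0,0])

```text
t: 13.55
tool_pos: [0.5446, 0.2864, 0.3236]
orientation: [-2.154, -2.286, 0.001]
force: [5.4, 2.3, -8.4]
opening: 0.0201
gripper_force: 45.1
```

Run:
```python
from h import *
from plant import robot
go(robot.read_state(),[.5447,.2863,.323],5)
```

```text
t 13.55 pos [0.5446 0.2864 0.3236] yaw 3.4 tilt 0.03 Rz [-6.e-04 -1.e-04 -1.e+00] F [ 5.4  2.3 -8.4] M [ 0.44 -0.88  0.45] op 0.0201 gf 45.1 q6 0.34
shift(current axes) [-0.1  0.   0.6] turn -1.6
```

It is held down, resisting with 8 N at 0.4 mm. I'll lower back and open.

drive_tool(moves=[10,0,0,0.9,0,0,0,10,0,0,0,0,0,0,35,0,0,0,0,0,0,60,0,0,0,0,0,0,60,0,0,0,0,0,0,60,0,0,0,0,0,0,60,0,0,0,0,0,0,60,0,0,0,0,0,0])

```text
t: 14.35
tool_pos: [0.5447, 0.2863, 0.3238]
orientation: [2.155, 2.286, -0.0]
force: [-0.8, -0.1, 0.6]
opening: 0.0592
gripper_force: 0.0
```

drive_tool(moves=[60,0,0,-10,0,0,0,60,0,0,-25,0,0,0,60,0,0,-40,0,0,0,60,0,0,-40,0,0,0,60,-40,0,-20,0,0,0,60,-45,0,0,0,0,0,60,-45,0,0,0,0,0,60,-45,0,0,0,0,0])

```text
t: 15.15
tool_pos: [0.5548, 0.1102, 0.4601]
orientation: [2.153, 2.286, 0.002]
force: [0.8, -0.4, -0.9]
opening: 0.0603
gripper_force: 0.0
```

Run:
```python
from h import *
from plant import robot
go(robot.read_state(),[.5447,.2863,.323],5)
c=robot.read_camera("top"); d=robot.read_camera("side")
P=cloud(c); w=P[160:225,185:245].reshape(-1,3); w=w[(w[:,2]>.153)&(w[:,2]<.175)]
print(len(w),np.median(w[:,2]),cv2.minAreaRect(np.float32(w[:,:2])))
t=c["color"][120:290,150:350,::-1]; s=d["color"][100:270,220:420,::-1]
cv2.imwrite("pics/end.png",cv2.resize(np.hstack([t,s]),None,fx=2,fy=2))
```

```text
t 15.15 pos [0.5548 0.1102 0.4601] yaw 3.43 tilt 0.1 Rz [ 1.7e-03  1.0e-04 -1.0e+00] F [ 0.8 -0.4 -0.9] M [-0.09  0.02  0.  ] op 0.0603 gf 0.0 q6 0.05
shift(current axes) [176.4   0.2 137.1] turn -1.57
9 0.15905204076332724 ((0.538491427898407, 0.2603454291820526), (0.003283001948148012, 0.014422097243368626), 10.98806381225586)
```

View pics/end.png

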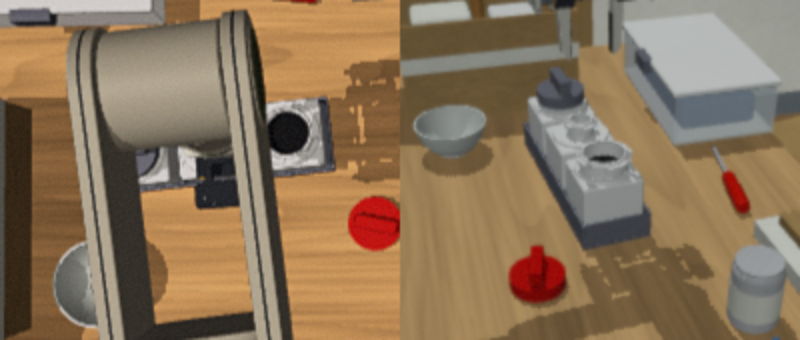

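The lid sits level on the left (60 mm) neck with its bar along the carrier. The bowl and tin haven't moved, and the gripper is clear. I'm handing in the job.

drive_tool(moves=[60,0,0,0,0,0,0,60,0,0,0,0,0,0,60,0,0,0,0,0,0,60,0,0,0,0,0,0])

```text
t: 15.65
tool_pos: [0.555, 0.1128, 0.4587]
orientation: [-2.152, -2.288, 0.0]
force: [-0.3, 0.5, -0.3]
opening: 0.0599
gripper_force: 0.0
```

```bash
python3 -c "
from plant import robot
print(robot.close_job())"
```

```text
the job is handed in; nothing more can be done
None
```

The grey lid is on the 60 mm neck: seated, turned back to its drop, tightened clockwise to the stop (1.1 N m) and released, then handed in at 15.7 s; no verdict came back.

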